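# Set the keeper screw over a lacquered panel

## Robot

A 6-joint arm with a two-finger parallel gripper is mounted at the origin on the work surface. World frame = base frame: x ahead of the robot, y to its left, z up, the work surface at z = 0. Lengths are in mm, angles in degrees, forces in N, time in s.
With the tool pointing down it reaches from about 325 to 875 mm from the base axis. Payload 4.4 kg.
Tool frame: the origin (TCP) lies midway between the tips of the shut fingers; the grasp point (between the pads) lies 19 mm behind it; z points along the fingers, y is the line along which they close (so a half turn about z gives the same grasp; the last joint's range is limited). The gripper opens to 85 mm and grips with 20 to 120 N. Pads are 22 mm wide; open, the fingers measure 114 mm over their backs; the gripper's body (76 mm by 85 mm) begins 54 mm behind the grasp point. The pads swing forward as they close: fully open they stand 13 mm farther back than shut.
Start: joints at [-83.222, 11.837, 88.321, -0, 79.842, -8.623], TCP at [152.693, -554.357, 231.282] pointing down, gripper open.
Joint ranges: [-156.59, 156.59], [-49.26, 127.26], [12.9, 141.05], [-63.56, 243.56], [4.71, 150.69], [-161.64, 161.64]. Speed limits (degrees/s): [159.86, 159.86, 180, 180, 180, 180].

## Interface

Orientations are given as [roll, pitch, yaw] about the fixed x, y, z axes, in that order (R = Rz(yaw) Ry(pitch) Rx(roll)).
In Python, from workcell import sense, read_camera, close_job gives the robot as it stands.
- The arm moves only by the tool drive_tool, never from a script. Its argument "commands" is a list of rows, each a list of 3 entries, a list of its own where there are three numbers: the shift along the tool's x, y, z in m, then the turn about the tool's z in rad, then the finger opening in m, from 0 to 0.0854. A call has 1 to 10 rows; each row shifts and turns the commanded pose from where the row before left it, along the tool's axes as they then stand; what a row does not reach is not made up. A row lasts 1/10 s, in which the tool goes at most 50 mm and 8.59 degrees, less where a joint would pass 70% of its speed; a pose out of reach is approached as far as the arm can. A call with a gripper value outside its range is refused whole. The fingers move at their own pace and stop on an object; "grip_force" is the grip in N (left out, the last holds). Time passes only in rows, so rows that do not move let the fingers close. It gives the time, the measured TCP pose, the force, the opening and the grip force at its end, in the units of the state.
- sense(): the state, without advancing time (a new reading comes with each control period).
- read_camera(name): name is "scene" or "top"; returns a dict with "img" (400x640x3 uint8, red, green, blue), "z_map" (400x640 float32, mm along the optical axis (not along the pixel's ray), 0 where there is no reading), "fx", "fy", "cx", "cy" (pixels), "view" (4x4, takes a point from world to camera coordinates). Camera axes: x right, y down, z forward; pixel columns grow to the right and rows downward; lengths in mm; the calibration is good to about 2 mm. A picture is of the moment at which its call begins.
- close_job(): hands the job in; it is judged then, once.
The state is a dict: "t": time; "q": joint angles; "joint_velocities": joint speeds; "joint_efforts": joint torques, N m; "eef_pos": TCP position; "ee_rot": TCP orientation; "force": force on the tool from outside, world axes, zero at the start; "moment": the same for the moment, N m; "grip_width": finger opening in mm; "grasp_force": force on a finger pad.
Only numpy, scipy, OpenCV 4.12 (cv2) and the standard library are available. Lean on these libraries where they do the work, as an engineer would, in place of code of your own. Each camera call takes 0.05 s, during which the arm holds its last target. There are 200 camera calls.

## Task

Push the dark lacquered panel along the raised bed of the clamping stand until its end is fully home against the brass stop. Then turn the keeper screw above it clockwise by its cross-bar until it bottoms, back it off a quarter of a turn and leave it there, with the panel still home. Leave the brush, spatula, stones, jar, bowl and spare panel where they are.

Things in the scene. Friction and masses are not known exactly. Their poses are not given: they have to be found in the camera images.
- stand: Fixed wooden stand; origin on the table under it, z up, +x the way the panel is pushed home. Base 330 (x -175 to 155) x 160 mm. Raised bed: top at z = 56 mm, x = -155 to 130, 114 wide, open at its -x end, with side lips 5 mm high, 100 mm apart. A bridge on two posts (outer faces 151 mm apart in y; x = 47 to 83, top z = 128, nut to 134) carries the screw at x = 65, y = 0.
- stop_face (a point): Centre of the brass stop's face, at (115, 0, 64) mm in the stand's frame, 8 mm above the bed; the stop reaches up to z = 80 mm.
- panel_center (a point): Centre (half-way up) of the loose dark lacquered panel with a red stripe, 180 (x) x 85 (y) x 16 (z) mm, about 0.17 kg, flat on the bed, its x axis within 2 degrees of the stand's. Drawn back from the stop by 45 to 75 mm at the start; slides with 1 to 2 N. When home its centre is at x = 25 mm in the stand's frame.
- screw_hub (a point): On the screw's vertical axis, at the height of the cross-bar's centre line: z = 165 mm when bottomed, rising 8 mm per turn of loosening. Steel bar 124 mm long, 10 mm thick, through a 22 mm hub whose top is 14.5 mm above the bar's centre line; a 16 mm ball on each end, one red, one black. Its y axis points along the bar to the red ball.
- screw_red_end (a point): Centre of the red ball on one end of the cross-bar, 62 mm from the axis.
- screw (a joint): Screw angle in rad: 0 = bottomed (collar firm on the nut; the white foot 1.5 mm above the panel), growing anticlockwise from above as it is loosened, to 4.4. Starts at 2.3 to 3.7. At 0 the red end points along the stand's +y; at a quarter turn (1.571) the bar lies along the bed. Friction 0.06 N m: 1 to 2 N sideways on an arm of the bar turns it, and it stays where left.
- brush: Bystander: brush 170 mm long lying beside the stand on its +y side; origin at its underside. Leave it.
- spatula: Bystander: flat lacquer spatula 185 mm long lying beside the stand on its -y side. Leave it.
- stone_a: Bystander: grey stone 62 x 28 x 24 mm on the table beyond the stop end of the stand. Leave it.
- stone_b: Bystander: grey stone 70 x 32 x 20 mm on the table beyond the stop end of the stand. Leave it.
- jar: Bystander: amber lidded jar, 60 mm diameter, 75 mm tall, on the stand's -y side near the bridge; origin at its underside. Leave it.
- bowl: Bystander: white bowl, 150 mm diameter, 60 mm high, on the right of the robot; origin at its underside. Leave it.
- spare_panel: Bystander: dark panel 190 x 140 x 14 mm lying flat on the table to the left of the robot; origin at its underside. Leave it.
Not all that is in view belongs to the job. What is shaped like the part that bears panel_center but purple or turquoise is not meant.

How it is judged:
By the outcome, as a careful person would: the job done as asked, in the order asked, and still so for the second after the job is handed in, with the robot touching nothing.
It also fails if it takes over 54 s, if anything falls off the work surface, if the arm or the gripper's body presses on something with over 40 N, if the wrist force passes 120 N, or if a joint passes its speed limit or range.

## Working session

There is one attempt and no reset: what is moved stays moved. The work goes in short steps, Python scripts to look and compute and a tool call to move; the robot and the scene stay as the last step left them, time stands still between calls to the robot, and variables do not carry over. Pictures are saved under pics/ and viewed, at most 10 in all, crops included, and the job is handed in when it is done.

Besides the shell and the picture viewer there is one more tool, called after "Emit:" as name([rows], argument=value, ...), one row to a line, values as JSON. drive_tool: Moves the arm, as the interface text tells. Its arguments: {"type":"object","properties":{"commands":{"type":"array","items":{"type":"array"}},"grip_force":{"type":"number"}},"required":["commands"]}

```bash
mkdir -p pics
cat > h.py <<'E'
import numpy as np, cv2
from workcell import sense, read_camera, close_job
def shot(n):
    c=read_camera(n); np.savez(f'/tmp/{n}.npz',**c); return c
def save(c,fn): cv2.imwrite('pics/'+fn,c['img'][:,:,::-1])
def ray(c,u,v):
    V=np.array(c['view']);R=V[:3,:3];t=V[:3,3]
    d=R.T@np.array([(u-c['cx'])/c['fx'],(v-c['cy'])/c['fy'],1.]);return -R.T@t,d
def onz(c,u,v,z):
    o,d=ray(c,u,v);return o+d*(z-o[2])/d[2]
def two(c1,p1,c2,p2):
    o1,d1=ray(c1,*p1);o2,d2=ray(c2,*p2)
    s=np.linalg.lstsq(np.stack([d1,-d2],1),o2-o1,rcond=None)[0]
    a,b=o1+d1*s[0],o2+d2*s[1];return (a+b)/2,np.linalg.norm(a-b)
def cloud(c):
    z=c['z_map'].astype(float);v,u=np.mgrid[:400,:640]
    P=np.stack([(u-c['cx'])/c['fx']*z,(v-c['cy'])/c['fy']*z,z],-1)
    V=np.array(c['view']);W=(P-V[:3,3])@V[:3,:3];W[z==0]=np.nan;return W
E
python3 - <<'E'
from h import *
for n in('scene','top'):
    c=shot(n);save(c,n+'0.png');print(n,c['fx'],ray(c,320,200))
s=sense();print(s)
E
```

```text
scene 391.8220951254265 (array([ 984.73084864,  525.48539062, 1038.04039366]), array([-0.39342613, -0.4457687 , -0.80414937]))
top 369.52893618918574 (array([ 444.59689207,   18.564792  , 1298.47195253]), array([ 0.0496461, -0.0302043, -0.9984563]))
{'t': 0.1, 'q': array([-8.32229959e+01,  1.18822246e+01,  8.83989104e+01, -1.87331721e-04,
        7.98431558e+01, -8.62499383e+00]), 'joint_velocities': array([-0.00300126, -0.00727781, -0.13645363, -0.0563873 , -0.04892954,
        0.02954422]), 'joint_efforts': array([-1.51420619e-05, -3.84091330e+01, -2.92550218e+01, -2.90447570e-04,
        4.75888970e-03,  6.89383697e-06]), 'eef_pos': array([ 152.59816159, -553.6437534 ,  230.19456453]), 'ee_rot': array([-1.79877087e+02, -1.84572261e-02,  1.54020113e+01]), 'force': array([-0.68985799,  0.27740703, -0.41501034]), 'moment': array([ 0.04339558, -0.07055529,  0.01711752]), 'grasp_force': 0.0, 'grip_width': 85.16079906434148}
```

View pics/scene0.png

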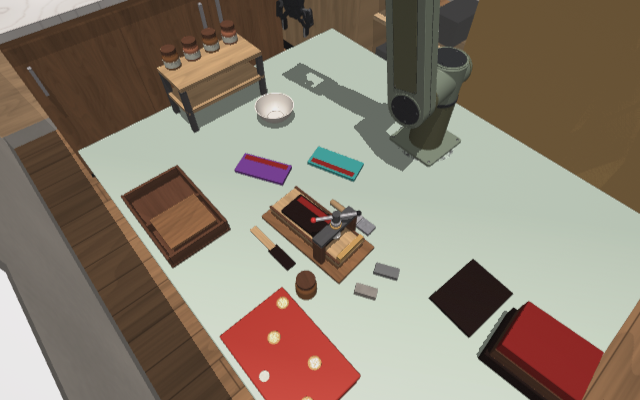

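View pics/top0.png

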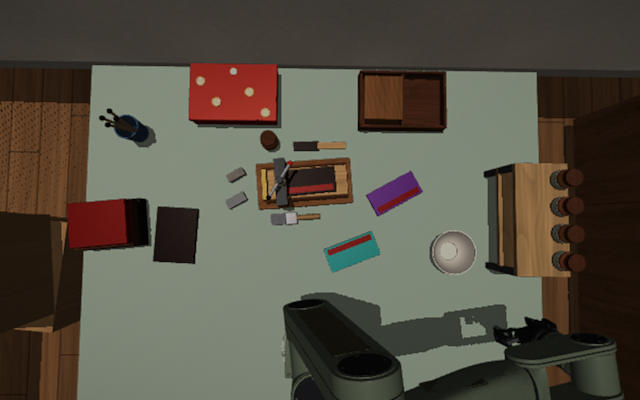

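The panel candidates in the top view are the dark one on the stand at (310,180), purple at (395,193) and turquoise at (352,252). The dark, red-striped one lying in the stand fits. The stand's +x points image-left (world +y), with the brass stop at (264,184) and the cross-bar near (282,180).

Run:
```python
from h import *
T=dict(np.load('/tmp/top.npz'));S=dict(np.load('/tmp/scene.npz'))
a=T['img'][140:225,245:365];b=S['img'][175:290,250:385]
cv2.imwrite('pics/crop.png',np.vstack([cv2.resize(a[:,:,::-1],(540,382),interpolation=2)])) 
b=cv2.resize(b[:,:,::-1],(540,460),interpolation=2)
cv2.imwrite('pics/cropS.png',b)
for n,c in(('top',T),('scene',S)):
    W=cloud(c);hsv=cv2.cvtColor(c['img'],cv2.COLOR_RGB2HSV).astype(int)
    near=(np.abs(W[...,0]-560)<250)&(np.abs(W[...,1]-80)<300)
    tall=near&(W[...,2]>10)&(W[...,2]<40) if 0 else near
    for nm,lo,hi in(('base',8,48),('bed',50,63),('ptop',66,78),('bridge',120,137),('bar',150,200)):
        m=(near&(W[...,2]>lo)&(W[...,2]<hi)).astype(np.uint8)
        k,l,st,ce=cv2.connectedComponentsWithStats(m)
        for i in range(1,k):
            if st[i,4]>15:
                P=W[l==i];r=cv2.minAreaRect(P[:,:2].astype(np.float32))
                print(n,nm,st[i],np.round(np.median(P,0),1),np.round(r[0],1),np.round(r[1],1),round(r[2],1))
    red=near&((hsv[...,0]<8)|(hsv[...,0]>172))&(hsv[...,1]>150)&(hsv[...,2]>70)
    k,l,st,ce=cv2.connectedComponentsWithStats(red.astype(np.uint8))
    for i in range(1,k):
        if st[i,4]>5: print(n,'red',st[i],ce[i].round(1),np.round(np.nanmedian(W[l==i],0),1))
```

```text
top base [358 114  22  16  81] [ 760.9 -171.2   31.5] [ 767.8 -175.1] [82.4 38.1] 55.8
top base [363 116  15   8  58] [ 791.9 -194.5   10.9] [ 791.8 -193.6] [53. 23.] 77.6
top base [205 121  73   4 196] [775.4 264.3  26.6] [774.9 256. ] [  8.  247.1] 1.4
top base [262 135  17  15  64] [691.  144.6  36.9] [700.8 149.3] [28.2 59. ] 33.3
top base [302 141  15   9  36] [705.8  16.5   9.3] [702.  20.] [28.6 49.5] 1.7
top base [317 141  29   8 102] [703.  -53.8   9.6] [703.1 -57.4] [99.2 25. ] 88.4
top base [ 256  157   98   52 1268] [523.3  14.4  16.4] [569.2  33. ] [160.2 333.8] 4.8
top base [226 166  20  16 156] [594.9 271.9  23.7] [596.  273.3] [28.1 62. ] 30.7
top base [367 189  11  24 154] [ 517.2 -208.3   16.5] [ 509.1 -202. ] [80.7 35.8] 0.1
top base [226 191  22  18 199] [508.2 269.4  19.9] [507.  270.1] [32.4 70.8] 30.5
top base [271 211  50  14 429] [448.4  82.8  18.4] [448.6  63.4] [ 41.6 169.5] 6.7
top base [324 231  54  28 961] [ 343.4 -146.3   16.7] [ 333.6 -132.6] [ 84.3 179.6] 21.5
top bed [360 112  20  15  95] [ 767.7 -167.1   54.8] [ 785.  -185.4] [49.1 65.3] 0.2
top bed
[... 3284 characters left out ...]
.2 50.7] 48.6
scene ptop [ 272  287   75   83 1413] [792.6 267.2  71.5] [791.8 256.5] [246.7  36.4] 89.9
scene bridge [340 206  16   9  66] [502.5  98.8 127.4] [506.6  97.5] [23.1 44.3] 64.3
scene bridge [312 216  44  31 426] [594.7 121.3 127.2] [570.4 114. ] [140.4  36.8] 5.3
scene bar [310 211  52  13 268] [569.1 115.9 172.1] [565.6 113.9] [ 22.  138.5] 56.1
scene red [312 158  42  18 141] [332.4 166.8] [ 356.5 -119.9   16. ]
scene red [297 196  30  21 202] [310.9 206.6] [549.4  -8.6  71.8]
scene red [310 217   6   6  28] [312.6 219.8] [618.8  81.5 172.4]
scene red [325 220   6   4  16] [327.5 221.2] [547.7  64.   72.7]
scene red [ 272  288   74   82 1281] [311.2 330.4] [792.  276.2  71.4]
```

View pics/crop.png

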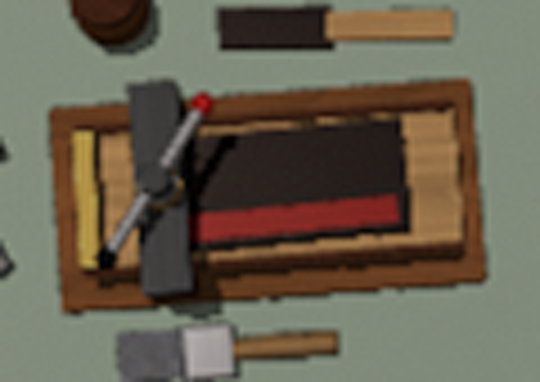

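View pics/cropS.png

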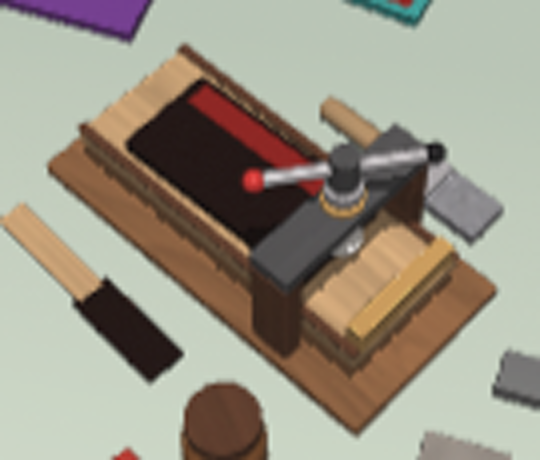

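```bash
cat > plan.py <<'E'
from h import *
def plan(p,yaw,tgt,tyaw,n,grip):
    """rows in tool axes from world pose to world pose (tool down)"""
    p=np.array(p,float);d=(np.array(tgt)-p)/n;dy=(tyaw-yaw)/n;rows=[]
    for i in range(n):
        a=np.radians(yaw+i*dy);x=np.array([np.cos(a),np.sin(a)]);y=np.array([np.sin(a),-np.cos(a)])
        rows.append([[round(float(v)/1000,4) for v in(d[:2]@x,d[:2]@y,-d[2])],round(-np.radians(dy),4),grip])
    print(rows)
E
python3 - <<'E'
from plan import *
T=dict(np.load('/tmp/top.npz'));S=dict(np.load('/tmp/scene.npz'))
print(two(T,(289.5,162.7),S,(312.6,219.8)))
plan([152.6,-553.6,230.2],15.4,[581.5,-94,150],95,14,.04)
E
```

```text
(array([615.68035748,  78.78953516, 165.8527738 ]), np.float64(1.90096402677279))
[[[0.0383, -0.0235, 0.0057], np.float64(-0.0992), 0.04], [[0.0404, -0.0196, 0.0057], np.float64(-0.0992), 0.04], [[0.0421, -0.0155, 0.0057], np.float64(-0.0992), 0.04], [[0.0435, -0.0113, 0.0057], np.float64(-0.0992), 0.04], [[0.0444, -0.0069, 0.0057], np.float64(-0.0992), 0.04], [[0.0448, -0.0025, 0.0057], np.float64(-0.0992), 0.04], [[0.0449, 0.002, 0.0057], np.float64(-0.0992), 0.04], [[0.0444, 0.0064, 0.0057], np.float64(-0.0992), 0.04], [[0.0436, 0.0108, 0.0057], np.float64(-0.0992), 0.04], [[0.0423, 0.0151, 0.0057], np.float64(-0.0992), 0.04], [[0.0406, 0.0192, 0.0057], np.float64(-0.0992), 0.04], [[0.0385, 0.0231, 0.0057], np.float64(-0.0992), 0.04], [[0.036, 0.0268, 0.0057], np.float64(-0.0992), 0.04], [[0.0332, 0.0302, 0.0057], np.float64(-0.0992), 0.04]]
```

Emit:
drive_tool([
  [[0.038,-0.0235,0.004],-0.1,0.04],
  [[0.0405,-0.0195,0.004],-0.1,0.04],
  [[0.042,-0.0155,0.004],-0.1,0.04],
  [[0.0435,-0.0115,0.004],-0.1,0.04],
  [[0.0445,-0.007,0.004],-0.1,0.04],
  [[0.045,-0.0025,0.006],-0.1,0.04],
  [[0.045,0.002,0.006],-0.1,0.04],
  [[0.0445,0.0065,0.006],-0.1,0.04],
  [[0.0435,0.011,0.006],-0.1,0.04],
  [[0.0425,0.015,0.006],-0.1,0.04],
])

```text
t: 1.1
eef_pos: [458.9, -222.9, 180.7]
ee_rot: [-180.0, 0.0, 72.9]
force: [0.1, -0.1, 0.6]
grip_width: 39.8
grasp_force: 0.0
```

Emit:
drive_tool([
  [[0.0405,0.019,0.006],-0.1,0.04],
  [[0.0385,0.023,0.006],-0.1,0.04],
  [[0.036,0.027,0.006],-0.1,0.04],
  [[0.033,0.03,0.006],-0.1,0.04],
  [[0,0,0],0,0.04],
  [[0,0,0],0,0.04],
])

```text
t: 1.7
eef_pos: [578.8, -91.4, 156.3]
ee_rot: [-179.9, -0.0, 95.7]
force: [0.6, -0.5, -0.7]
grip_width: 39.6
grasp_force: 0.0
```

Emit:
drive_tool([
  [[-0.003,0.0025,0.025],0.012,0.04],
  [[0,0,0.025],0,0.04],
  [[0,0,0.02],0,0.04],
  [[0,0,0.015],0,0.04],
  [[0,0,0.01],0,0.04],
  [[0,0,0],0,0.04],
  [[0,0,0],0,0.04],
])

```text
t: 2.4
eef_pos: [582.3, -95.7, 62.9]
ee_rot: [179.9, 0.0, 94.9]
force: [0.3, -0.9, -0.1]
grip_width: 39.9
grasp_force: 0.0
```

Run:
```python
from h import *
c=shot('scene');cv2.imwrite('pics/c1.png',cv2.resize(c['img'][150:290,230:400,::-1],(680,560),interpolation=2))
s=sense();print(s['eef_pos'],s['ee_rot'],s['force'])
```

```text
[582.75493014 -95.69015484  63.40961349] [1.79889088e+02 4.62128668e-02 9.49080679e+01] [-0.05329586 -0.29090518  0.05864894]
```

View pics/c1.png

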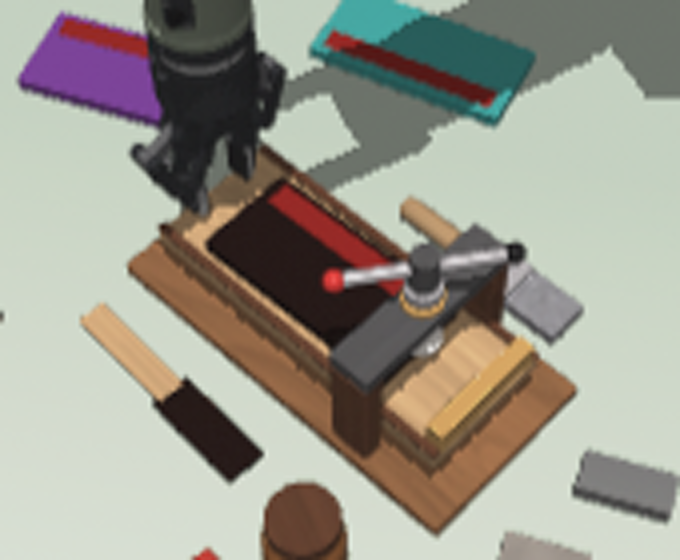

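The fingers (205,205)/(245,175) stand on the bed just behind the panel's free end. Next I push.

Emit:
drive_tool([
  [[0,0,0.002],0,0.04],
  [[0.004,0,0.002],0,0.04],
  [[0.006,0,0],0,0.04],
  [[0.006,0,0],0,0.04],
  [[0.006,0,0],0,0.04],
  [[0.006,0,0],0,0.04],
  [[0.006,0,0],0,0.04],
  [[0.006,0,0],0,0.04],
  [[0.006,0,0],0,0.04],
  [[0.006,0,0],0,0.04],
])

```text
t: 3.45
eef_pos: [577.5, -42.9, 58.4]
ee_rot: [180.0, 0.0, 94.9]
force: [-0.1, -1.3, 0.2]
grip_width: 39.8
grasp_force: 0.6
```

Emit:
drive_tool([
  [[0.003,0,0],0,0.04],
  [[0.002,0,0],0,0.04],
  [[0.002,0,0],0,0.04],
])

```text
t: 3.75
eef_pos: [576.9, -36.3, 58.3]
ee_rot: [180.0, 0.0, 94.9]
force: [-0.3, -1.2, 0.7]
grip_width: 40.2
grasp_force: 0.6
```

Contact is at the expected 1–2 N sliding force. I keep going slowly until the force rises.

Emit:
drive_tool([
  [[0.0015,0,0],0,0.04],
  [[0.0015,0,0],0,0.04],
  [[0.001,0,0],0,0.04],
])

```text
t: 4.05
eef_pos: [576.6, -32.5, 58.4]
ee_rot: [180.0, 0.0, 94.9]
force: [1.0, -1.9, -0.0]
grip_width: 39.7
grasp_force: 0.7
```

Emit:
drive_tool([
  [[0.001,0,0],0,0.04],
  [[0.001,0,0],0,0.04],
])

```text
t: 4.25
eef_pos: [576.4, -30.5, 58.3]
ee_rot: [180.0, 0.0, 94.9]
force: [0.6, -1.1, -0.3]
grip_width: 39.9
grasp_force: 0.7
```

Emit:
drive_tool([
  [[0.001,0,0],0,0.04],
  [[0.001,0,0],0,0.04],
])

```text
t: 4.45
eef_pos: [576.2, -28.7, 58.4]
ee_rot: [180.0, 0.0, 94.9]
force: [-0.3, -4.0, 1.1]
grip_width: 40.1
grasp_force: 2.0
```

Emit:
drive_tool([
  [[0.0005,0,0],0,0.04],
  [[0.0005,0,0],0,0.04],
  [[0,0,0],0,0.04],
])

```text
t: 4.75
eef_pos: [576.2, -28.7, 58.3]
ee_rot: [180.0, 0.1, 94.9]
force: [0.2, -5.5, 0.3]
grip_width: 40.0
grasp_force: 2.8
```

Emit:
drive_tool([
  [[0.0005,0,0],0,0.04],
  [[0.0005,0,0],0,0.04],
  [[0,0,0],0,0.04],
])

```text
t: 5.05
eef_pos: [576.3, -28.7, 58.4]
ee_rot: [180.0, 0.2, 94.9]
force: [0.7, -7.8, -0.3]
grip_width: 39.7
grasp_force: 4.1
```

Run:
```python
from plan import *
plan([577,-36,215],95,[531.6,131.9,210],148,8,.035)
```

```text
[[[0.0214, -0.0038, 0.0006], np.float64(-0.1156), 0.035], [[0.0217, -0.0013, 0.0006], np.float64(-0.1156), 0.035], [[0.0217, 0.0012, 0.0006], np.float64(-0.1156), 0.035], [[0.0214, 0.0037, 0.0006], np.float64(-0.1156), 0.035], [[0.0209, 0.0061, 0.0006], np.float64(-0.1156), 0.035], [[0.02, 0.0085, 0.0006], np.float64(-0.1156), 0.035], [[0.0189, 0.0107, 0.0006], np.float64(-0.1156), 0.035], [[0.0175, 0.0129, 0.0006], np.float64(-0.1156), 0.035]]
```

Emit:
drive_tool([
  [[-0.009,0,0],0,0.04],
  [[0,0,0],0,0.04],
  [[0,0,-0.03],0,0.035],
  [[0,0,-0.045],0,0.035],
  [[0,0,-0.045],0,0.035],
  [[0,0,-0.037],0,0.035],
  [[0,0,0],0,0.035],
])

```text
t: 5.75
eef_pos: [581.0, -35.4, 222.7]
ee_rot: [179.2, 0.2, 95.0]
force: [0.4, 0.3, 0.3]
grip_width: 35.3
grasp_force: 0.0
```

Emit:
drive_tool([
  [[0.0215,-0.004,0.001],-0.1156,0.035],
  [[0.0215,-0.0015,0.001],-0.1156,0.035],
  [[0.0215,0.001,0.001],-0.1156,0.035],
  [[0.0215,0.0035,0.001],-0.1156,0.035],
  [[0.021,0.006,0.001],-0.1156,0.035],
  [[0.02,0.0085,0.001],-0.1156,0.035],
  [[0.019,0.0105,0.001],-0.1156,0.035],
  [[0.0175,0.013,0.001],-0.1156,0.035],
  [[0,0,0],0,0.035],
  [[0,0,0],0,0.035],
])

```text
t: 6.75
eef_pos: [529.9, 132.6, 206.3]
ee_rot: [-179.9, -0.1, 147.9]
force: [0.6, -0.0, -0.4]
grip_width: 35.2
grasp_force: 0.0
```

Run:
```python
from plan import *
c=shot('scene');cv2.imwrite('pics/c2.png',cv2.resize(c['img'][150:290,230:400,::-1],(680,560),interpolation=2))
s=sense();p=s['eef_pos'];print(p,s['ee_rot'],s['force'])
plan(p,s['ee_rot'][2],[531.6,131.9,180],148,2,.035)
W=cloud(c)
m=(W[...,2]>66)&(W[...,2]<78)&(abs(W[...,0]-570)<60)&(W[...,1]>-150)&(W[...,1]<75)
P=W[m][:,:2]; ex=np.array([-.087,.996]);q=(P-[569.3,46.5])@ex
r=cv2.minAreaRect(P.astype(np.float32));print(len(P),np.percentile(q,[0,1,3]),r)
```

```text
[530.2800413  132.04499314 206.55525419] [-1.79954233e+02 -5.59571936e-02  1.47859549e+02] [-0.12623105 -0.65047423  0.16271553]
[[[-0.0006, 0.0003, 0.0133], np.float64(-0.0012), 0.035], [[-0.0006, 0.0003, 0.0133], np.float64(-0.0012), 0.035]]
629 [-65.17985355 -62.27962973 -60.48542126] ((576.13232421875, 26.618785858154297), (86.41172790527344, 89.994873046875), 4.633541584014893)
```

View pics/c2.png

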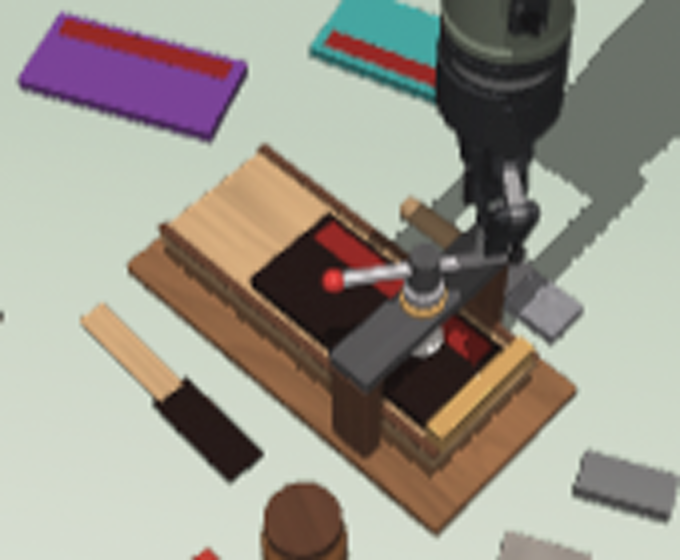

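The panel is home, flush at the brass stop (around (480,385)), and its free end reads -65 mm as it should. The gripper hangs over the black arm, so I descend to straddle it.

Emit:
drive_tool([
  [[-0.001,0,0.015],0,0.035],
  [[0,0,0.015],0,0.035],
  [[0,0,0.01],0,0.035],
  [[0,0,0.01],0,0.035],
  [[0,0,0.005],0,0.035],
  [[0,0,0],0,0.035],
])

```text
t: 7.4
eef_pos: [530.9, 131.4, 151.1]
ee_rot: [-179.9, -0.1, 147.9]
force: [-0.9, 0.4, 0.6]
grip_width: 35.0
grasp_force: 0.0
```

Emit:
drive_tool([
  [[0,0,0],0,0.014],
  [[0,0,0],0,0.014],
  [[0,0,0],0,0.014],
  [[0,0,0],0,0.014],
], grip_force=20)

```text
t: 7.8
eef_pos: [531.8, 131.7, 152.8]
ee_rot: [180.0, 0.0, 147.9]
force: [0.3, -0.2, -0.6]
grip_width: 13.7
grasp_force: 0.0
```

Emit:
drive_tool([
  [[-0.0004,0.0053,0.0002],0.14,0.014],
  [[-0.0004,0.0053,0.0002],0.14,0.014],
  [[-0.0004,0.0053,0.0002],0.14,0.014],
  [[-0.0004,0.0053,0.0002],0.14,0.014],
  [[-0.0004,0.0053,0.0002],0.14,0.014],
  [[-0.0004,0.0053,0.0002],0.14,0.014],
  [[-0.0004,0.0053,0.0002],0.14,0.014],
  [[-0.0004,0.0053,0.0002],0.14,0.014],
  [[0,0,0],0,0.014],
  [[0,0,0],0,0.014],
])

```text
t: 8.8
eef_pos: [568.0, 149.1, 150.8]
ee_rot: [180.0, -0.0, 83.9]
force: [-0.1, 0.2, 0.4]
grip_width: 14.2
grasp_force: 0.0
```

Run:
```python
from plan import *
c=shot('scene');s=sense();p=s['eef_pos'];print(p,s['ee_rot'],s['force'],s['moment'])
d=p[:2]-[564,112];print(np.hypot(*d),np.degrees(np.arctan2(d[1],d[0])))
W=cloud(c);hsv=cv2.cvtColor(c['img'],cv2.COLOR_RGB2HSV).astype(int)
m=((hsv[...,0]<8)|(hsv[...,0]>172))&(hsv[...,1]>150)&(W[...,2]>140)&(W[...,2]<185)&(abs(W[...,1]-100)<120)
v,u=np.where(m);print(len(u),u.mean(),v.mean(),onz(c,u.mean(),v.mean(),166.5))
```

```text
[567.94601707 149.13380427 150.77606615] [ 1.79982293e+02 -1.14373764e-02  8.38839797e+01] [-0.0534824  -0.1742215   0.03661957] [ 0.05827094 -0.00659376  0.00322852]
37.3428771035754 83.93423784451319
14 325.42857142857144 206.21428571428572 [561.23654153  68.02868919 166.5       ]
```

Emit:
drive_tool([
  [[-0.0004,0.0053,0.0002],0.14,0.014],
  [[-0.0004,0.0053,0.0002],0.14,0.014],
  [[-0.0004,0.0053,0.0002],0.14,0.014],
  [[-0.0004,0.0053,0.0002],0.14,0.014],
  [[-0.0004,0.0053,0.0002],0.14,0.014],
  [[-0.0004,0.0053,0.0002],0.14,0.014],
  [[-0.0004,0.0053,0.0002],0.14,0.014],
  [[-0.0004,0.0053,0.0002],0.14,0.014],
  [[0,0,0],0,0.014],
])

```text
t: 9.75
eef_pos: [599.3, 123.6, 149.1]
ee_rot: [-180.0, 0.0, 19.6]
force: [-0.5, -0.3, -0.3]
grip_width: 14.1
grasp_force: 0.0
```

Emit:
drive_tool([
  [[-0.0001,0.0026,0.0001],0.07,0.014],
  [[-0.0001,0.0026,0.0001],0.07,0.014],
  [[-0.0001,0.0026,0.0001],0.07,0.014],
  [[0,0,0],0,0.014],
])

```text
t: 10.15
eef_pos: [601.0, 116.5, 148.8]
ee_rot: [-180.0, 0.0, 7.8]
force: [-1.1, 0.8, 1.2]
grip_width: 14.0
grasp_force: 0.3
```

Emit:
drive_tool([
  [[0,0.0013,0],0.035,0.014],
  [[0,0.0013,0],0.035,0.014],
  [[0,0,0],0,0.014],
])

```text
t: 10.45
eef_pos: [601.3, 114.0, 148.7]
ee_rot: [-180.0, 0.0, 3.7]
force: [-1.0, -0.1, -0.1]
grip_width: 14.1
grasp_force: 0.5
```

Emit:
drive_tool([
  [[0,0.001,0],0.02,0.014],
  [[0,0.001,0],0.02,0.014],
  [[0,0,0],0,0.014],
])

```text
t: 10.75
eef_pos: [601.3, 112.7, 148.7]
ee_rot: [-179.9, 0.0, 1.3]
force: [-1.9, 4.4, 0.0]
grip_width: 14.0
grasp_force: 2.4
```

Emit:
drive_tool([
  [[0,0.001,0],0,0.014],
  [[0,0.001,0],0,0.014],
  [[0,0,0],0,0.014],
])

```text
t: 11.05
eef_pos: [601.2, 112.2, 148.7]
ee_rot: [-179.7, 0.0, 1.3]
force: [-1.9, 8.5, -0.0]
grip_width: 13.8
grasp_force: 4.4
```

Emit:
drive_tool([
  [[0,0.0005,0],0,0.014],
  [[0,0.0005,0],0,0.014],
  [[0,0,0],0,0.014],
])

```text
t: 11.35
eef_pos: [601.2, 112.0, 148.7]
ee_rot: [-179.7, 0.0, 1.3]
force: [-1.7, 9.5, 0.5]
grip_width: 13.8
grasp_force: 5.3
```

Emit:
drive_tool([
  [[0,-0.0025,0],0,0.014],
  [[-0.0004,-0.0053,-0.0002],-0.14,0.014],
  [[-0.0004,-0.0053,-0.0002],-0.14,0.014],
  [[-0.0004,-0.0053,-0.0002],-0.14,0.014],
  [[-0.0004,-0.0053,-0.0002],-0.14,0.014],
  [[-0.0004,-0.0053,-0.0002],-0.14,0.014],
  [[-0.0004,-0.0053,-0.0002],-0.14,0.014],
  [[-0.0004,-0.0053,-0.0002],-0.14,0.014],
  [[-0.0004,-0.0053,-0.0002],-0.14,0.014],
  [[-0.0004,-0.0053,-0.0002],-0.14,0.014],
])

```text
t: 12.35
eef_pos: [576.3, 146.0, 151.4]
ee_rot: [179.7, -0.0, 73.8]
force: [2.8, 1.2, 0.2]
grip_width: 13.9
grasp_force: 1.0
```

Emit:
drive_tool([
  [[-0.0002,-0.0035,-0.0002],-0.1,0.014],
  [[-0.0001,-0.0027,-0.0001],-0.07,0.014],
  [[0,-0.001,0],-0.03,0.014],
  [[0,0,0],0,0.014],
  [[0,0,0],0,0.014],
])

```text
t: 12.85
eef_pos: [568.1, 147.6, 151.4]
ee_rot: [179.9, 0.0, 84.8]
force: [1.9, 1.0, 0.7]
grip_width: 14.1
grasp_force: 0.7
```

Emit:
drive_tool([
  [[0.0004,-0.0037,-0.0001],-0.089,0.014],
  [[0.0004,-0.0037,-0.0001],-0.089,0.014],
  [[0,0,0],0,0.014],
  [[0,0,0],0,0.014],
])

```text
t: 13.25
eef_pos: [559.9, 148.8, 151.0]
ee_rot: [-180.0, 0.0, 95.0]
force: [0.2, 0.7, 0.3]
grip_width: 14.2
grasp_force: 0.4
```

Emit:
drive_tool([
  [[0,0.0006,0],0,0.014],
  [[0,0,0],0,0.01],
  [[0,0,0],0,0.01],
  [[0,0,0],0,0.01],
])

```text
t: 13.65
eef_pos: [560.3, 149.1, 150.8]
ee_rot: [-180.0, -0.0, 95.1]
force: [0.1, 0.2, 0.0]
grip_width: 10.0
grasp_force: 3.6
```

Emit:
drive_tool([
  [[0,0,0],0,0.02],
  [[0,0,0],0,0.035],
  [[0,0,0],0,0.035],
  [[0,0,-0.02],0,0.035],
  [[0,0,-0.04],0,0.035],
  [[0,0,-0.04],0,0.035],
  [[-0.03,-0.04,-0.02],0,0.035],
  [[0,-0.05,0],0,0.035],
  [[0,-0.05,0],0,0.035],
  [[0,-0.05,0],0,0.035],
])

```text
t: 14.65
eef_pos: [374.8, 104.4, 269.7]
ee_rot: [180.0, 0.0, 95.1]
force: [-0.2, -0.5, 1.0]
grip_width: 35.4
grasp_force: 0.0
```

Run:
```python
from h import *
c=shot('scene');t=shot('top')
a=cv2.resize(c['img'][180:280,250:390,::-1],(560,400),interpolation=2)
cv2.imwrite('pics/c3.png',a)
a=cv2.resize(t['img'][140:225,245:365,::-1],(720,510),interpolation=2);cv2.imwrite('pics/c4.png',a)
R=[]
for n,k in(('scene',c),('top',t)):
    W=cloud(k);m=(W[...,2]>152)&(W[...,2]<185)&(abs(W[...,1]-112)<90)&(abs(W[...,0]-564)<90)
    P=W[m];r=cv2.minAreaRect(P[:,:2].astype(np.float32));d=cv2.fitLine(P[:,:2].astype(np.float32),cv2.DIST_HUBER,0,.01,.01).ravel()
    m=(W[...,2]>120)&(W[...,2]<131)&(abs(W[...,1]-112)<90)&(abs(W[...,0]-564)<110);B=W[m]
    b=cv2.minAreaRect(B[:,:2].astype(np.float32))
    print(n,len(P),r,np.degrees(np.arctan2(d[1],d[0])),np.median(P[:,2]),'bridge',b)
    m=(W[...,2]>66)&(W[...,2]<78)&(abs(W[...,0]-570)<60)&(W[...,1]>-150)&(W[...,1]<40)
    Q=W[m][:,:2];q=(Q-[569.3,46.5])@np.array([-.087,.996]);print(np.percentile(q,[0,1,3]))
print(sense()['eef_pos'])
```

```text
scene 246 ((565.1157836914062, 114.22529602050781), (135.87147521972656, 21.908950805664062), 89.89696502685547) -86.903694 171.2235490761925 bridge ((565.1116333007812, 113.40843963623047), (151.8833770751953, 37.32461166381836), 4.710873603820801)
[-64.38801919 -62.52398559 -61.55285527]
top 176 ((561.709716796875, 108.80036926269531), (137.01573181152344, 19.605602264404297), 89.4415054321289) -87.24171 172.7993915105431 bridge ((562.4783935546875, 109.39723205566406), (150.2532958984375, 35.953857421875), 5.064279079437256)
[-74.05036543 -66.05971098 -64.8214796 ]
[369.68459218 104.67204029 267.55841027]
```

View pics/c4.png

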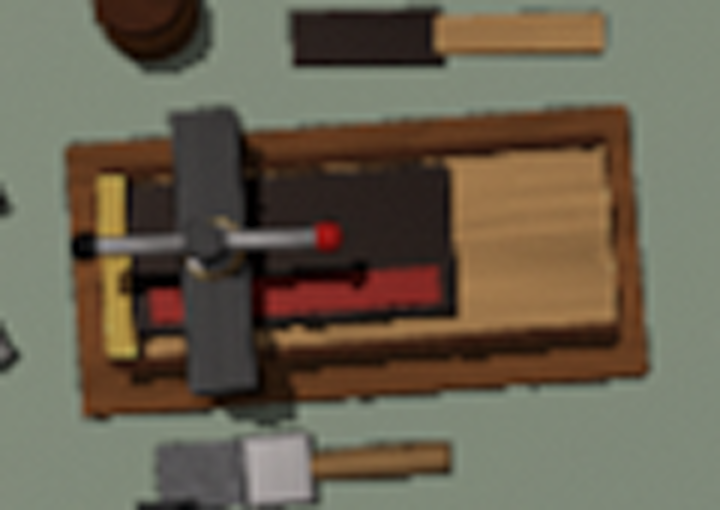

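View pics/c3.png

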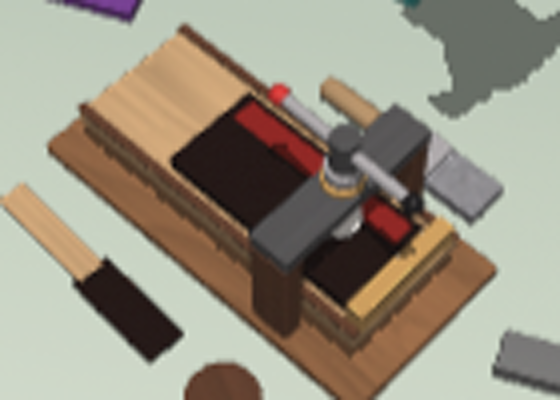

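The bar lies along the bed (red end at (328,236), black at (85,246)), within about 2° of a quarter turn. The panel is still flush at the stop and the bystanders have not moved, so I hand in.

```bash
python3 -c "
from workcell import close_job
print(close_job())"
```

```text
the job is handed in; nothing more can be done
None
```

The job is handed in: the panel is home against the brass stop, and the keeper screw was turned clockwise until it bottomed, then backed off to within about 2° of a quarter turn and left there, with the bystanders untouched.

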